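# Run a fingertip along the power rail's switches at the end of art class

## Task

Class is over and the art room's bench power must go off: starting at the end with the green pilot lamp, run a fingertip lightly along the row of rocker switches, pressing the red half of each fully down in turn until all five are off. Touch the rail with the fingers only and lightly, leave the chargers standing in their outlets and the art things where they are, and finish clear of the rail.

Things in the scene. Friction and masses are not known exactly. Their poses are not given: they have to be found in the camera images.
- rail: White power rail fixed to the bench, 370 long (its y) x 105 wide (its x) x 40 mm high; origin at the centre of its underside, z up. Five black rockers in one row on its robot side: centres at x = -32, y = +104, +48, -8, -64, -120 mm (switch1 to 5), each beside its outlet at x = +22 mm.
- lamp (a point): Top of the green domed pilot lamp on the rail, 20 mm across, 9 mm high above the rail's top, at the start of the row of rockers (rail x = -32, y = +154 mm), beyond switch1.
- switch1 (a joint): Rocker 1 counted from the lamp, rad: 0 = off (red half down), 0.3 = on (red half up); starts at 0.24 to 0.30. All alike: 22 mm wide (rail x), 36 mm long (rail y), top a shallow V: two 18 mm halves, 0.3 rad apart, meet in a valley at its centre. The half away from the lamp (rail -y) has a red bar, the other is plain. Pivot 2 mm below the valley.
- switch1_red (a point): Middle of the outer top edge of rocker 1's red half, 18 mm from the valley; moves with the rocker (44 mm above the bench when off, about 49 mm when on).
- switch2 (a joint): Rocker 2 counted from the lamp, rad: 0 = off (red half down), 0.3 = on (red half up); starts at 0.24 to 0.30. All alike: Off: its red half lies level, top 44 mm above the bench (4 mm above the rail's top), and the plain half slopes up to 49 mm at its end. On: the plain half is level and the red half slopes up.
- switch2_red (a point): Middle of the outer top edge of rocker 2's red half, 18 mm from the valley; moves with the rocker (44 mm above the bench when off, about 49 mm when on).
- switch3 (a joint): Rocker 3 counted from the lamp, rad: 0 = off (red half down), 0.3 = on (red half up); starts at 0.24 to 0.30. All alike: It moves stiffly (0.025 N m: 1.5 to 4 N at the red end, most when pushed straight down), has no spring or snap and stays where it is left. A wide fingertip that also rests on the plain half stops the red half from going fully down.
- switch3_red (a point): Middle of the outer top edge of rocker 3's red half, 18 mm from the valley; moves with the rocker (44 mm above the bench when off, about 49 mm when on).
- switch4 (a joint): Rocker 4 counted from the lamp, rad: 0 = off (red half down), 0.3 = on (red half up); starts at 0.24 to 0.30. All alike: Same size and behaviour as the others.
- switch4_red (a point): Middle of the outer top edge of rocker 4's red half, 18 mm from the valley; moves with the rocker (44 mm above the bench when off, about 49 mm when on).
- switch5 (a joint): Rocker 5 counted from the lamp, rad: 0 = off (red half down), 0.3 = on (red half up); starts at 0.24 to 0.30. All alike: Same size and behaviour as the others; the last of the row.
- switch5_red (a point): Middle of the outer top edge of rocker 5's red half, 18 mm from the valley; moves with the rocker (44 mm above the bench when off, about 49 mm when on).
- charger_a: White plug-in USB charger, 46 x 48 x 28 mm high, 90 g, standing loose in outlet 2 (rail x = +22, y = +48 mm, underside 40 mm above the bench); origin at the centre of its underside.
- charger_b: Black plug-in USB charger, the same size, standing loose in outlet 4 (rail x = +22, y = -64 mm); origin at the centre of its underside.
- paint_bottle: White paint bottle with blue label and cap, 62 mm across, 165 mm high, behind the rail; origin at the centre of its underside.
- paint_tube: Orange paint tube lying in front of the rail, 145 mm long (its x), 40 wide, 26 mm high; origin under its middle.
- brush: Paint brush lying in front of the rail, 190 mm long (its x), under 25 mm high; origin under its middle.
- pastel_box: Open cardboard box of coloured pastels, 115 x 175 x 18 mm high, behind the rail; origin at the centre of its underside.
- water_pot: Clear plastic water pot, 84 mm across, 85 mm high, off to one side of the rail; origin at the centre of its underside.

How it is judged:
On the way, in this order (a step that is already met when the one before it is completed fails the run):
1. switch 1, counted from the pilot lamp, is pressed off (value of joint switch1 below 0.06 rad), for 0.1 s.
2. switch 2, counted from the pilot lamp, is pressed off (value of joint switch2 below 0.06 rad), for 0.1 s.
3. switch 3, counted from the pilot lamp, is pressed off (value of joint switch3 below 0.06 rad), for 0.1 s.
4. switch 4, counted from the pilot lamp, is pressed off (value of joint switch4 below 0.06 rad), for 0.1 s.
5. switch 5, counted from the pilot lamp, is pressed off (value of joint switch5 below 0.06 rad), for 0.1 s.
At the end, for the whole second after the job is handed in: All five rockers off (joint below 0.06 rad: red half down to within about 1 mm), chargers within 8 mm and every other loose thing within 20 mm of where it started (value of joint each of switch1, switch2, switch3, switch4, switch5 below 0.06 rad and distance of each of charger_a, charger_b from where it was at the start of the episode below 0.008 m and distance of each of paint_bottle, paint_tube, brush, pastel_box, water_pot from where it was at the start of the episode below 0.02 m); the robot touches nothing.
It fails at once if the fingers press the rail or a switch harder than 40 N (contact force between the fingers and rail above 40 N).
It fails at once if a charger is pulled out, shifted more than 8 mm or lifted (distance of any of charger_a, charger_b from where it was at the start of the episode above 0.008 m).
It fails at once if an art thing on the bench is moved more than 20 mm (distance of any of paint_bottle, paint_tube, brush, pastel_box, water_pot from where it was at the start of the episode above 0.02 m).
It fails at once if another part of the arm than the fingers touches the rail (contact force between the arm and rail above 1 N).
It also fails if it takes over 46 s, if anything falls off the work surface, if the arm or the gripper's body presses on something with over 40 N, if the wrist force passes 120 N, or if a joint passes its speed limit or range.

## Robot

A 6-joint arm with a two-finger parallel gripper is mounted at the origin on the work surface. World frame = base frame: x ahead of the robot, y to its left, z up, the work surface at z = 0. Lengths are in m, angles in rad, forces in N, time in s.
With the tool pointing down it reaches from about 0.275 to 0.85 m from the base axis. Payload 5.2 kg.
Tool frame: the origin (TCP) lies at the very end of the fingers, on their centre line; the grasp point (between the pads) lies 19 mm behind it (r.tcp_to_grasp is the distance from the TCP to the grasp point, in m); z points along the fingers, y is the line along which they close (so a half turn about z gives the same grasp; the last joint's range is limited). The gripper opens to 85 mm and grips with 20 to 120 N. Pads are 22 mm wide; open, the fingers measure 114 mm over their backs; the gripper's body (76 mm by 85 mm) begins 54 mm behind the grasp point. The pads swing forward as they close: fully open they stand 13 mm farther back than shut.
Start: joints at [0.971, 0.259, 1.535, -0, 1.348, -0.203], TCP at [0.213, 0.507, 0.231] pointing down, gripper open.
Joint ranges: [-3.14, 3.14], [-0.91, 2.08], [0.19, 2.58], [-1.22, 4.36], [0.22, 2.71], [-3.12, 3.12]. Speed limits (rad/s): [2.57, 2.57, 3.14, 3.14, 3.14, 3.14].

## Interface

Orientations are given as a unit quaternion [x, y, z, w].
In Python, from workcell import r, jaws, kinematics, monitor, grab_frame, camera_info, workorder gives the robot as it stands. The module is installed in compiled form; this text tells all that it offers. Calls block until the motion is done:
- r.reach(position, orientation): joint-space move of the TCP to a pose.
- r.move_l(position, orientation=None, speed=0.15, contact_N=None): straight line of the TCP; orientation=None keeps the orientation; speed is the mean speed in m/s. With contact_N (N) it stops when the force on the tool has changed by that much, and returns True; else False.
- r.set_joints(angles): joint-space move.
- jaws.gripper_to(opening): opening from 0.0 (shut) to 1.0 (fully open); the grip force is fixed at half the most; returns when the fingers have stopped.
- r.wait(seconds).
- kinematics.ik(position, orientation): joint angles nearest the present ones, or None.
- monitor.sense(): the state.
- grab_frame(name): name is "side" or "top" or "wrist"; returns the picture (400x640x3 uint8, blue, green, red); there is no depth.
- camera_info(name): a dict with "fx", "fy", "cx", "cy" (pixels), "position" and "orientation" of the camera in the world. Camera axes: x right, y down, z forward; pixel columns grow to the right and rows downward; lengths in m; the calibration is good to about 2 mm. A picture is of the moment at which its call begins: read the wrist's pose just before it. camera_info takes no time and is no camera call; for the wrist camera it gives the pose at the moment of the call.
A pose or a line that the arm cannot do raises r.Unreachable and nothing moves.
- workorder.close_job(): hands the job in; it is judged then, once.
The state is a dict: "time": time; "joints": joint angles; "qvel": joint speeds; "joint_torque": joint torques, N m; "tcp_pos": TCP position; "tool_rot": TCP orientation; "wrist_force": force on the tool from outside, world axes, zero at the start; "ft_torque": the same for the moment, N m; "grip_width": opening from 0.0 (shut) to 1.0 (fully open); "grip_force": force on a finger pad.
Only numpy, scipy, OpenCV 4.12 (cv2) and the standard library are available. Lean on these libraries where they do the work, as an engineer would, in place of code of your own. Each camera call takes 0.05 s, during which the arm holds its last target. There are 200 camera calls.

## Working session

There is one attempt and no reset: what is moved stays moved. The work goes in short steps, each a Python script; the robot and the scene stay as the last script left them, time stands still between calls to the robot, and variables do not carry over. Pictures are saved under pics/ and viewed, at most 10 in all, crops included, and the job is handed in when it is done.

```bash
mkdir -p pics; python3 - <<'E'
from workcell import *
import cv2
for n in("top","side"):
    cv2.imwrite(f"pics/{n}0.png",grab_frame(n)); print(n,camera_info(n))
print(camera_info("wrist")); print(monitor.sense())
E
```

```text
top {'fx': 378.8147506454032, 'fy': 378.8147506454032, 'cx': 318.3241636053089, 'cy': 199.6544722690386, 'position': array([ 0.48837878, -0.0143101 ,  0.88098081]), 'orientation': array([-0.70430524,  0.70815866, -0.03909408,  0.030612  ])}
side {'fx': 381.7127774427023, 'fy': 381.7127774427023, 'cx': 320.7616151725111, 'cy': 202.57705369017626, 'position': array([0.4581723 , 0.47786098, 0.58871832]), 'orientation': array([-0.09546871,  0.92752418, -0.3590317 ,  0.04099844])}
{'fx': 292.2913846256087, 'fy': 292.2913846256087, 'cx': 312.78693528650285, 'cy': 196.35456196082578, 'position': array([0.1443379 , 0.53544258, 0.37327931]), 'orientation': array([0.8231848 , 0.54806695, 0.08166145, 0.1237773 ])}
{'time': 0.1, 'joints': array([ 9.71208152e-01,  2.59272214e-01,  1.53599705e+00,  4.22588825e-05,
        1.34802112e+00, -2.02800001e-01]), 'qvel': array([ 0.00048374, -0.00263325, -0.00147471,  0.00133692, -0.00117294,
        0.00028621]), 'joint_torque': array([ 2.38454668e-03, -4.46961987e+01, -2.91248310e+01, -2.68723925e-04,
        6.14197575e-03, -6.14244058e-06]), 'tcp_pos': array([0.21223469, 0.50687135, 0.23054732]), 'tool_rot': array([ 1.97099696e-01,  9.80383083e-01, -7.73412053e-04, -3.50462959e-04]), 'wrist_force': array([-1.20551428, -0.86110348, -0.19219699]), 'ft_torque': array([-0.0096563 ,  0.06063631, -0.00947962]), 'grip_force': 0.0, 'grip_width': 0.9993406523998236}
```

View pics/top0.png

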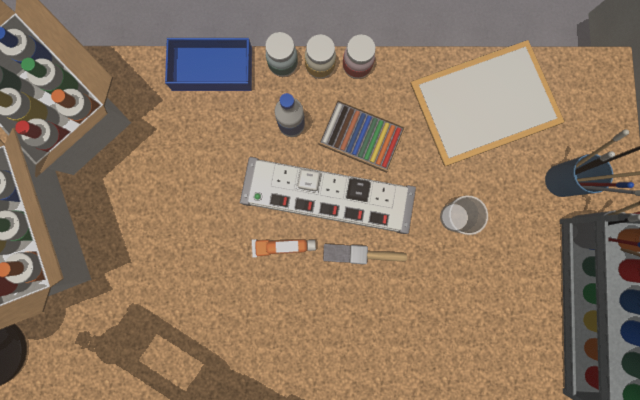

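View pics/side0.png

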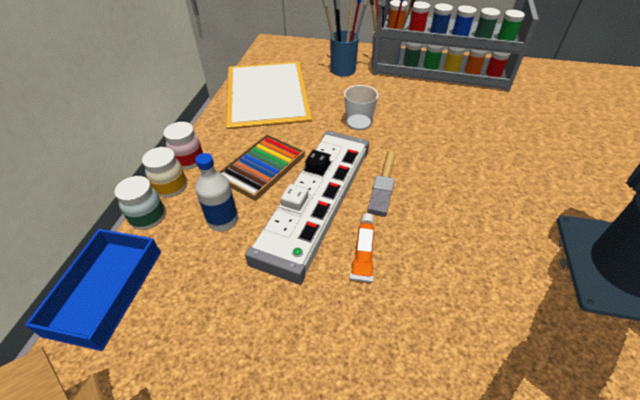

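The top view shows the lamp at about (258,196) and the rockers running from (279,200) to (379,218), with each red half on the right. The side view shows the lamp at (297,252) and the rockers running up to (350,157). Next I'll segment both views and triangulate.

```bash
cat > h.py <<'E'
import numpy as np, cv2
from scipy.spatial.transform import Rotation as R
def ray(ci,uv):
    d=np.array([(uv[0]-ci['cx'])/ci['fx'],(uv[1]-ci['cy'])/ci['fy'],1.])
    return np.array(ci['position']),R.from_quat(ci['orientation']).apply(d)
def plane(ci,uv,z):
    o,d=ray(ci,uv); return o+d*(z-o[2])/d[2]
def tri(a,b):
    A=np.zeros((3,3));v=np.zeros(3)
    for o,d in(a,b):
        d=d/np.linalg.norm(d);P=np.eye(3)-np.outer(d,d);A+=P;v+=P@o
    return np.linalg.solve(A,v)
def blobs(img,kind,box,amin=4):
    h=cv2.cvtColor(img,cv2.COLOR_BGR2HSV);H,S,V=[h[...,i].astype(int) for i in range(3)]
    m={'red':((H<6)|(H>172))&(S>130)&(V>70),'green':(H>45)&(H<85)&(S>90)&(V>40),'black':(V<60)}[kind].astype(np.uint8)
    k=np.zeros_like(m);x0,y0,x1,y1=box;k[y0:y1,x0:x1]=1
    n,_,st,c=cv2.connectedComponentsWithStats(m*k)
    return [(c[i],st[i,4]) for i in range(1,n) if st[i,4]>=amin]
E
python3 - <<'E'
from h import *
from workcell import camera_info
np.set_printoptions(precision=4,suppress=True)
T,S=cv2.imread('pics/top0.png'),cv2.imread('pics/side0.png');ct,cs=camera_info('top'),camera_info('side')
for n,im,c,box in(('top',T,ct,(240,185,416,235)),('side',S,cs,(270,135,372,275))):
    for k,z in(('green',.047),('red',.047),('black',.046)):
        for uv,a in blobs(im,k,box): print(n,k,uv.round(1),a,plane(c,uv,z))
E
```

```text
top green [256.9 196.1] 14 [0.5795 0.1112 0.047 ]
top red [284.6 200.5] 23 [0.5694 0.05   0.047 ]
top red [309.4 205.5] 24 [ 0.558  -0.0047  0.047 ]
top red [334.5 209.5] 24 [ 0.5489 -0.0602  0.047 ]
top red [359.4 214.5] 25 [ 0.5376 -0.1151  0.047 ]
top red [384.4 218.7] 23 [ 0.528  -0.1702  0.047 ]
top black [354.5 195.4] 44 [ 0.5801 -0.1049  0.046 ]
top black [371.  217.5] 4 [ 0.5308 -0.1407  0.046 ]
side green [277.8 160.3] 74 [ 0.6795 -0.1061  0.047 ]
side green [275.7 165. ] 44 [ 0.6797 -0.0909  0.047 ]
side green [297. 251.] 43 [0.581  0.1139 0.047 ]
side red [284.1 147.1] 139 [ 0.6783 -0.1515  0.047 ]
side red [351.9 151.3] 22 [ 0.5288 -0.1669  0.047 ]
side red [342.9 167. ] 26 [ 0.5395 -0.1127  0.047 ]
side red [333.2 184.4] 30 [ 0.5499 -0.0581  0.047 ]
side red [322.9 203.4] 35 [ 0.5598 -0.0034  0.047 ]
side red [311.2 224.4] 39 [0.5701 0.0515 0.047 ]
side black [317.1 162.8] 413 [ 0.5957 -0.116   0.046 ]
side black [349.3 157. ] 92 [ 0.5315 -0.1481  0.046 ]
side black [340.4 173.4] 104 [ 0.5415 -0.0936  0.046 ]
side black [330.7 191.3] 119 [ 0.5515 -0.0392  0.046 ]
side black [319.8 210.9] 139 [0.5617 0.0155 0.046 ]
side black [308.  232.4] 157 [0.5719 0.07   0.046 ]
side black [303.  272.6] 8 [0.5608 0.1532 0.046 ]
```

Both views agree to about 1.5 mm, and the bar spacing matches the 56 mm pitch. I'll shut the jaws with the 22 mm pad width running along the rail and press about 18 mm from each valley. Switch 1 comes first, then a check.

```bash
cat >> h.py <<'E'
from workcell import r,jaws,kinematics,monitor,grab_frame,camera_info
p1,p5=np.array([.5697,.0507]),np.array([.5284,-.1685])
d=(p5-p1)/np.linalg.norm(p5-p1)
def pt(i): return p1+(p5-p1)*(i-1)/4+d*.0055
def quat(s):
    y=s*np.array([-d[1],d[0],0]);z=np.array([0,0,-1.]);x=np.cross(y,z)
    return R.from_matrix(np.c_[x,y,z]).as_quat()
def press(i,q,up=.06):
    p=pt(i);r.move_l([*p,.056],q,speed=.1)
    hit=r.move_l([*p,.0425],speed=.015,contact_N=10)
    s=monitor.sense();r.wait(.15)
    print(i,hit,s['tcp_pos'].round(4),s['wrist_force'].round(1),monitor.sense()['wrist_force'].round(1),s['time'])
    r.move_l([*p,up],speed=.08)
E
python3 - <<'E'
from h import *
for s in(1,-1):
    print(s,[kinematics.ik([*pt(i),.05],quat(s)) for i in(1,5)])
jaws.gripper_to(0.)
def dist(s):
    j=kinematics.ik([*pt(1),.05],quat(s)); return 9 if j is None else abs(j[5])
s=min((1,-1),key=dist);q=quat(s);open('s','w').write(str(s))
r.reach([*pt(1),.13],q);print(monitor.sense()['time'],monitor.sense()['tcp_pos'])
press(1,q);print(monitor.sense()['time'])
t=grab_frame('top');si=grab_frame('side');w=grab_frame('wrist')
cv2.imwrite('pics/c.png',np.vstack([np.hstack([cv2.resize(t[160:260,230:430],(400,200)),cv2.resize(si[130:280,240:400],(400,375))[:200]]),w[:,:][::1,:][:, :640] if 0 else cv2.resize(w,(800,400))[:400]]))
E
```

```text
1 [array([-1.15982268e-01,  4.75096903e-01,  1.70375359e+00, -4.44089210e-16,
        9.62742161e-01,  7.02469574e-02]), array([-5.19398183e-01,  4.53115096e-01,  1.74255098e+00, -4.44089210e-16,
        9.45926574e-01, -3.33168958e-01])]
-1 [array([-1.15982268e-01,  4.75096903e-01,  1.70375359e+00, -4.44089210e-16,
        9.62742161e-01, -3.07134570e+00]), array([-5.19398183e-01,  4.53115096e-01,  1.74255098e+00, -4.44089210e-16,
        9.45926574e-01,  2.80842370e+00])]
2.9917 [0.56862545 0.04631951 0.13021648]
1 True [0.5688 0.0449 0.0442] [-1.3 -0.5  4.9] [-0.6  0.7  6.6] 4.6583
5.1667
```

View pics/c.png

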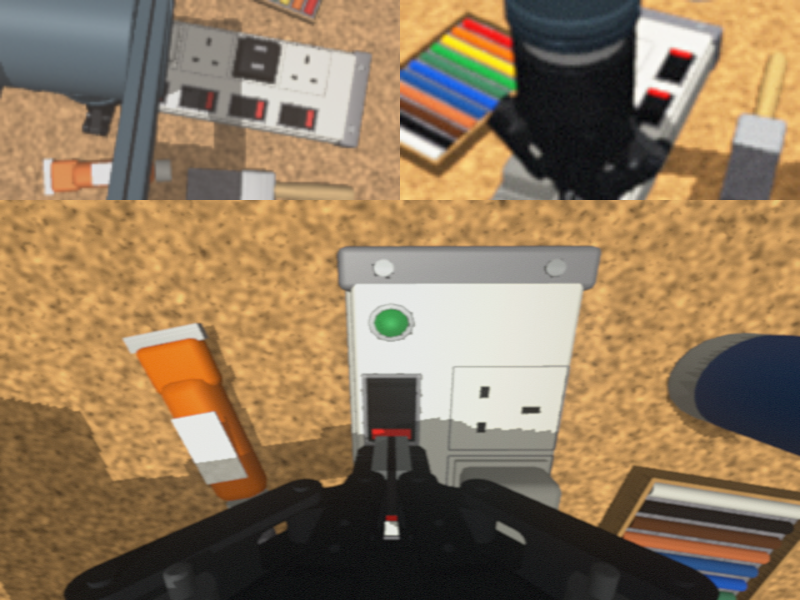

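The press on switch 1 stopped at z = 44.2 mm with about 10 N, which is the off height. The wrist view shows the finger centred on the row, with rocker 1's red end down at (390,433). I'll do the other four, stopping if contact comes at an unexpected height.

```bash
python3 - <<'E'
from h import *
q=quat(int(open('s').read()))
for i in(2,3,4,5):
    press(i,q,up=.13 if i==5 else .06)
r.move_l([.40,-.15,.25],speed=.2)
r.set_joints([1.2,*monitor.sense()['joints'][1:]])
s=monitor.sense();print(s['time'],s['tcp_pos'])
t=grab_frame('top');si=grab_frame('side');cv2.imwrite('pics/t1.png',t);cv2.imwrite('pics/s1.png',si)
cv2.imwrite('pics/e.png',np.vstack([cv2.resize(t[90:260,230:500],(760,300)),cv2.resize(si[130:280,240:400],(760,300)) if 0 else cv2.resize(si[130:280,230:420],(380,300)).repeat(2,axis=1)]))
E
```

```text
2 True [ 0.5584 -0.0098  0.0441] [-1.1  0.1  5.7] [-1.4 -0.3  5.6] 6.8
3 True [ 0.5481 -0.0647  0.0442] [-0.3 -0.7  6.2] [-1.3 -0.1  5.3] 8.7917
4 True [ 0.5378 -0.1195  0.0442] [-1.  -0.2  5.6] [-0.9  0.   5.3] 10.7833
5 True [ 0.5275 -0.1743  0.0442] [-0.5 -0.6  5.4] [-1.1  0.   5. ] 12.7833
17.6 [0.04718688 0.42480519 0.24926199]
```

View pics/e.png

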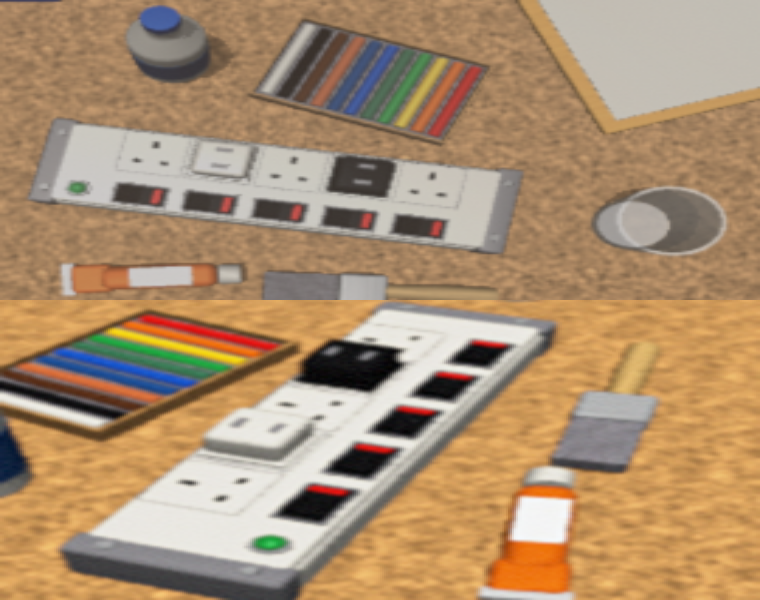

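```bash
python3 - <<'E'
from h import *
for n in('top','side'):
    a=cv2.imread(f'pics/{n}0.png');b=cv2.imread(f'pics/{n[0]}1.png')
    bx=(240,185,416,235) if n=='top' else (300,135,372,275)
    for im in(a,b): print(n,[(u.round(1).tolist(),int(s)) for u,s in blobs(im,'red',bx)])
E
```

```text
top [([284.6, 200.5], 23), ([309.4, 205.5], 24), ([334.5, 209.5], 24), ([359.4, 214.5], 25), ([384.4, 218.7], 23)]
top [([285.1, 201.2], 17), ([310.1, 205.6], 19), ([334.8, 209.8], 20), ([359.7, 214.4], 23), ([384.5, 219.2], 25)]
side [([351.9, 151.3], 22), ([342.9, 167.0], 26), ([333.2, 184.4], 30), ([322.9, 203.4], 35), ([311.2, 224.4], 39)]
side [([351.9, 151.9], 22), ([342.9, 167.7], 23), ([333.3, 185.1], 29), ([323.1, 204.1], 30), ([311.5, 225.0], 36)]
```

All five presses stopped at z = 44.1 to 44.2 mm against a hard stop. The final views show every red half lying flat, and the chargers and art things in place.

```bash
python3 -c "
from workcell import workorder
print(workorder.close_job())"
```

```text
the job is handed in; nothing more can be done
None
```

I pressed all five rockers off in order from the lamp and handed the job in with the arm clear of the rail; forces stayed light and nothing visibly moved, but the hand-in gave no verdict.

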